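Strip a drilling jig into its foam kit trays

ROBOT

A 6-joint arm with a two-finger parallel gripper is mounted at the origin on a cart in front of the work surface, level with it; the furniture and walls round the work are solid. World frame = base frame: x ahead of the robot, y to its left, z up, the work surface at z = 0. Lengths are in mm, angles in degrees, forces in N, time in s.
With the tool pointing down it reaches from about 300 to 850 mm from the base axis. Payload 4.2 kg.
Tool frame: the origin (TCP) lies at the very end of the fingers, on their centre line; the grasp point (between the pads) lies 19 mm behind it; z points along the fingers, y is the line along which they close (so a half turn about z gives the same grasp; the last joint's range is limited). The gripper opens to 91 mm and grips with 3 to 60 N. Pads are 32 mm wide; open, the fingers measure 118 mm over their backs; the gripper's body (76 mm by 178 mm) begins 60 mm behind the grasp point.
Start: joints at [-69.844, 18.312, 89.639, -0, 72.044, -1.146], TCP at [208.899, -535.731, 181.176] pointing down, gripper open.
Joint ranges: [-177.97, 177.97], [-48.28, 115.42], [12.27, 149.76], [-77.06, 257.06], [2.81, 150.46], [-146.56, 146.56]. Speed limits (degrees/s): [147.25, 147.25, 180, 180, 180, 180].

INTERFACE

Orientations are given as [roll, pitch, yaw] about the fixed x, y, z axes, in that order (R = Rz(yaw) Ry(pitch) Rx(roll)).
In Python, from workcell import env, eyes gives the robot as it stands.
- The arm moves only by the tool send_rows, never from a script. Its argument "targets" is text: rows parted by semicolons, each of 7 numbers parted by spaces: the shift along the tool's x, y, z in m, then the turn, a rotation vector about the tool's x, y, z in degrees, then the opening in per cent of the stroke, from 0 (shut) to 100 (fully open). A call has 1 to 12 rows; each row is the pose to reach, as a shift and turn from the pose commanded when the call began, along the tool's axes at that moment; what a row does not reach only later rows make up. A row lasts 1/12 s, in which the tool goes at most 41.7 mm and 7.16 degrees, less where a joint would pass 70% of its speed; a pose out of reach is approached as far as the arm can. A call with a gripper value outside its range is refused whole. The fingers move at their own pace and stop on an object; "grip_force" is the grip in N (left out, the last holds). Time passes only in rows, so rows that repeat a pose let the fingers close. It gives the time, the measured TCP pose, the force, the opening and the grip force at its end, in the units of the state.
- env.state(): the state, without advancing time (a new reading comes with each control period).
- eyes.grab_frame(name): name is "scene" or "top" or "wrist"; returns a dict with "image" (400x640x3 uint8, blue, green, red), "fovy" (degrees; the focal length in pixels is half the picture's height over the tangent of half this angle, whatever the lens; pixels are square), "cx", "cy" (the principal point, pixels), "D" ([k1, k2, p1, p2, k3] as OpenCV has them; the pictures are not rectified), "eye" and "attitude" of the camera in the world. Camera axes: x right, y up, looking along -z (the intrinsics and any distortion apply to the point x, -y, -z); pixel columns grow to the right and rows downward; lengths in mm; the calibration is good to about 2 mm. A picture is of the moment at which its call begins. There is no depth.
- env.job_done(): hands the job in; it is judged then, once.
The state is a dict: "time_s": time; "qpos": joint angles; "qvel": joint speeds; "effort": joint torques, N m; "ee_pos": TCP position; "ee_rot": TCP orientation; "force": force on the tool from outside, world axes, zero at the start; "torque": the same for the moment, N m; "gripper_width": finger opening in mm; "gripper_force": force on a finger pad.
Only numpy, scipy, OpenCV 4.12 (cv2) and the standard library are available. Lean on these libraries where they do the work, as an engineer would, in place of code of your own. Each camera call takes 0.05 s, during which the arm holds its last target. There are 200 camera calls.

TASK

The adapter on the drilling jig is done: strip the jig off its stud and lay every part right way up in the foam cut-out made for it - the star knob, the brass thrust washer, the four-arm adapter and the aluminium backing plate. Each part must lie flat on the blue floor of its own cut-out.

Things in the scene. Friction and masses are not known exactly. Their poses are not given: they have to be found in the camera images.
- stand: The jig's dark steel stand, fixed: foot 92 mm across and 8 mm high, boss 44 mm across up to 22 mm, upright stud 6 mm thick up to 71 mm above the bench. On the stud, from below: plate, adapter, washer, knob; all loose, each lifts straight up off it. Origin: centre of the underside; z up. Behind the work (x over 0.48 m) stand cartons up to 0.27 m high: carry parts across in front of them.
- knob: Red six-lobe star knob with a small steel disc on top, topmost in the stack: lobed head 38 mm across and 14 mm high on a round steel neck 23 mm across and 10 mm high; 24 mm high in all, 60 g. The stud enters it from below by 8 mm only. Origin: centre of its underside (the neck's); z up along its axis.
- washer: Thick brass washer with a knurled rim, under the knob: 50 mm across, 12 mm high, bore 13 mm, 120 g. Origin: centre of its underside; z up.
- adapter: Pale nickel cast adapter with four arms in a cross, under the washer: 73 mm from arm end to arm end, arms 15 to 16 mm wide, their upper faces 11 mm above the underside; round hub 28 mm across and 15 mm high with a bore of about 8 mm, 75 g. It can be gripped along a line midway between the arms: the fingers then close into the corners between arms and hold it about 40 to 45 mm apart. Origin: centre of its underside; x and y along the arms, z up.
- plate: Aluminium backing plate, lowest in the stack, resting on the stand's boss: 60 mm (x) by 104 mm (y) by 14 mm high, centre bore 13 mm, dark holes in its upper face, 180 g. The adapter lies on it with its arms on the plate's diagonals, about 45 degrees to its edges. Origin: centre of its underside; z up.
- knob_tray: Fixed two-layer foam block, blue base under a charcoal top layer, 74 x 74 x 25 mm, lying flat on the bench with its top 25 mm up. In its middle a small scalloped, six-lobed round cut-out about 53 mm across, 5 mm deep, showing the blue floor (20 mm above the bench). Origin: centre of its underside; z up.
- washer_tray: Fixed two-layer foam block, blue base under a charcoal top layer, 86 x 86 x 25 mm, lying flat on the bench with its top 25 mm up. In its middle a plain round cut-out 66 mm across, 5 mm deep, showing the blue floor (20 mm above the bench). Origin: centre of its underside; z up.
- adapter_tray: Fixed two-layer foam block, blue base under a charcoal top layer, 105 x 105 x 25 mm, lying flat on the bench with its top 25 mm up. In its middle a cross-shaped cut-out, 89 mm from end to end, its arms 31 mm wide, 5 mm deep, showing the blue floor (20 mm above the bench). Origin: centre of its underside; z up, x and y along the arms of the cross.
- plate_tray: Fixed two-layer foam block, blue base under a charcoal top layer, 92 x 138 x 25 mm, lying flat on the bench with its top 25 mm up. In its middle an oblong cut-out 76 mm (x) by 120 mm (y), 5 mm deep, showing the blue floor (20 mm above the bench). Origin: centre of its underside; z up, y along the long side.
Things that resemble listed ones, but are neither listed nor needed, are in the scene too. Leave any green look-alike of the washer_tray alone.

How it is judged (in metres and radians):
At the end, for the whole second after the job is handed in: Knob, washer, adapter and plate lie flat and upright (within 0.08 rad), at rest, on the floor of their own cut-out: centre within 15 mm of the tray's centre, underside within 2.5 mm of the floor (at most 22.5 mm above the tray's underside) (horizontal distance between knob and knob_tray below 0.015 m and z of knob in the frame of knob_tray below 0.0225 m and angle between each of knob, washer, adapter, plate's own z axis and vertical below 0.08 rad and linear speed of each of knob, washer, adapter, plate below 0.02 m/s and horizontal distance between washer and washer_tray below 0.015 m and z of washer in the frame of washer_tray below 0.0225 m and horizontal distance between adapter and adapter_tray below 0.015 m and z of adapter in the frame of adapter_tray below 0.0225 m and horizontal distance between plate and plate_tray below 0.015 m and z of plate in the frame of plate_tray below 0.0225 m); the robot touches nothing.
It also fails if it takes over 128 s, if anything falls off the work surface, if the arm or the gripper's body presses on something with over 40 N, if the wrist force passes 120 N, or if a joint passes its speed limit or range.

## Working session

There is one attempt and no reset: what is moved stays moved. The work goes in short steps, Python scripts to look and compute and a tool call to move; the robot and the scene stay as the last step left them, time stands still between calls to the robot, and variables do not carry over. Pictures are saved under pics/ and viewed, at most 14 in all, crops included, and the job is handed in when it is done.

Besides the shell and the picture viewer there is one more tool, called after "Call:" by a JSON object that holds its "fn" and its "kwargs", one argument or row to a line. send_rows: Moves the arm, as the interface text tells. Its arguments: {"type":"object","properties":{"targets":{"type":"string"},"grip_force":{"type":"number"}},"required":["targets"]}

```bash
ls; mkdir -p pics; cat > h.py <<'E'
import numpy as np, cv2
from workcell import env, eyes
from scipy.spatial.transform import Rotation as R
def grab(n, save=None):
    f=eyes.grab_frame(n)
    if save: cv2.imwrite('pics/'+save, f['image'])
    return f
def Rm(a):
    a=np.array(a,float)
    if a.shape==(3,3): return a
    return R.from_euler('xyz',a,degrees=True).as_matrix()
def K(f):
    fl=200/np.tan(np.radians(f['fovy'])/2)
    return np.array([[fl,0,f['cx']],[0,fl,f['cy']],[0,0,1.]])
def toplane(f,uv,z):
    p=cv2.undistortPoints(np.array(uv,float).reshape(-1,1,2),K(f),np.array(f['D'],float)).reshape(-1,2)
    d=np.c_[p[:,0],-p[:,1],-np.ones(len(p))]@Rm(f['attitude']).T
    e=np.array(f['eye'],float)
    return e+d*((z-e[2])/d[:,2])[:,None]
def proj(f,P):
    c=(np.array(P,float).reshape(-1,3)-np.array(f['eye']))@Rm(f['attitude'])
    c=c*[1,-1,-1]
    return cv2.projectPoints(c,np.zeros(3),np.zeros(3),K(f),np.array(f['D'],float))[0].reshape(-1,2)
E
python3 - <<'E'
from h import *
for n in('scene','top','wrist'):
    f=grab(n,n+'0.png'); print(n,f['fovy'],f['cx'],f['cy'],f['D'],f['eye'],f['attitude'])
print(env.state())
E
```

```text
pics
scene 47.694660919620084 321.8469512567195 196.61833992934004 [0.00588003 0.         0.         0.         0.        ] [-192.20054259  700.27819578  811.03042527] [  55.68339541   -1.38473691 -131.45788714]
top 51.25137088457421 313.97102492732824 203.4948642911094 [-0.10453199  0.          0.          0.          0.        ] [ 382.37527786   -9.5473035  1328.1163913 ] [ 10.91075244  -0.26637735 -91.25086223]
wrist 64.64487339774122 325.58494380280723 202.7798713049034 [0.00230823 0.         0.         0.         0.        ] [ 274.27749323 -511.21895127  383.36470752] [-14.36433314   0.08621476 -68.72700851]
{'time_s': 0.15, 'qpos': array([-6.98431827e+01,  1.83430515e+01,  8.96899622e+01,  1.69066133e-03,
        7.20451024e+01, -1.14776811e+00]), 'qvel': array([-0.01714423, -0.11880954, -0.19528683,  0.00891584,  0.01053102,
        0.03403935]), 'effort': array([ 2.94084393e-04, -4.12774694e+01, -2.32154346e+01,  7.27487798e-02,
        4.33575909e-02, -9.98067753e-05]), 'ee_pos': array([ 208.75751452, -535.30568053,  180.51784499]), 'ee_rot': array([-1.79921932e+02, -3.17203295e-03,  2.13040609e+01]), 'force': array([ 0.74263607, -0.01962984,  0.69215175]), 'torque': array([ 0.04418247,  0.02958213, -0.04759111]), 'gripper_force': 0.0, 'gripper_width': 91.44529893090076}
```

View pics/top0.png

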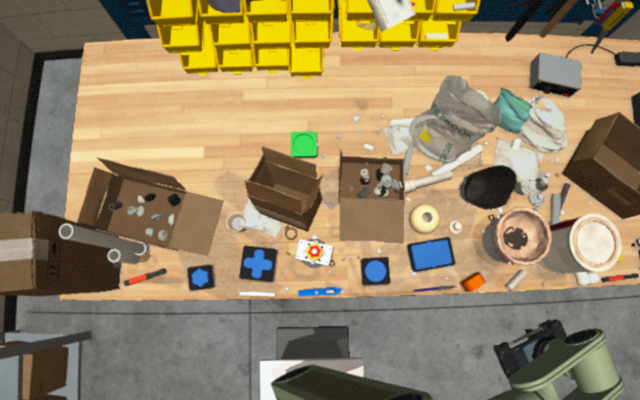

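View pics/scene0.png

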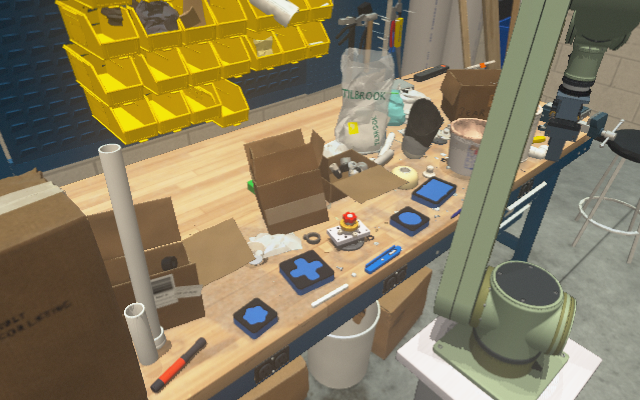

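Top view: the knob tray is at about (201,277), the adapter tray (258,264), the jig (315,252), the washer tray (375,270) and the plate tray (431,253). The green look-alike at (304,144) stays alone. Next I measure the blue floors and crop the row to confirm.

```bash
python3 - <<'E'
from h import *
f=grab('top'); im=f['image']; h=cv2.cvtColor(im,cv2.COLOR_BGR2HSV)
m=cv2.inRange(h,(98,130,60),(125,255,255))
cs,_=cv2.findContours(m,0,1)
for c in cs:
    if cv2.contourArea(c)<150: continue
    x=c.reshape(-1,2).mean(0)
    if not(150<x[0]<500 and 220<x[1]<300): continue
    M=cv2.moments(c); uv=[M['m10']/M['m00'],M['m01']/M['m00']]
    P=toplane(f,c.reshape(-1,2),20)[:,:2].astype(np.float32)
    r=cv2.minAreaRect(P)
    print(np.round(uv,1),cv2.contourArea(c),toplane(f,[uv],20)[0].round(1),np.round(r[0],1),np.round(r[1],1),round(r[2],1))
# stack
m=cv2.inRange(h,(0,150,80),(8,255,255))|cv2.inRange(h,(172,150,80),(180,255,255))
m[:, :290]=0;m[:,340:]=0;m[:230]=0;m[275:]=0
M=cv2.moments(m); uv=[M['m10']/M['m00'],M['m01']/M['m00']]
print('knob',uv,toplane(f,[uv],90)[0])
cv2.imwrite('pics/crop1.png',cv2.resize(im[225:305,170:470],None,fx=2.66,fy=2.66,interpolation=2))
cv2.imwrite('pics/crop2.png',cv2.resize(im[225:285,275:355],None,fx=8,fy=8,interpolation=2))
E
```

```text
[319.9 291.5] 205.0 [357.7 -33.5  20. ] [358.  -32.2] [ 19.3 127.2] 1.2
[199.4 277.1] 233.0 [407.8 341.4  20. ] [406.9 341.2] [59.1 53.9] 1.0
[375.2 270.9] 377.5 [ 416.6 -207.2   20. ] [ 416.3 -206.7] [69.1 68.1] 88.4
[257.5 263.4] 483.0 [447.7 159.   20. ] [447.7 159.2] [76.9 79.4] 38.0
[431.4 254. ] 934.0 [ 464.2 -388.4   20. ] [ 464.2 -388.9] [ 83.5 124.9] 8.1
knob [314.15686274509807, 251.07843137254903] [477.29643459 -17.92831325  90.        ]
```

View pics/crop1.png

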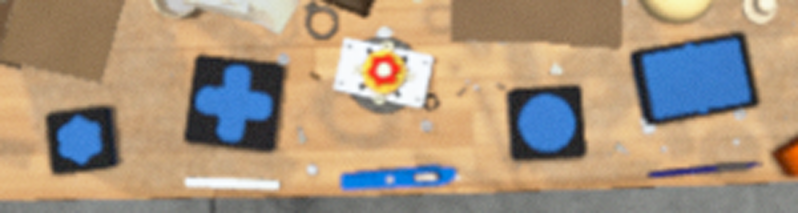

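View pics/crop2.png

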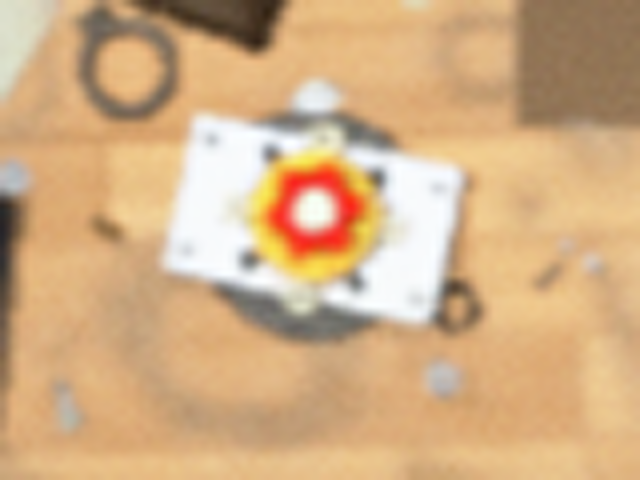

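The crops confirm the four trays: six-lobed at (199,277), cross at (257,263), plain blue circle at (375,271) and oblong at (431,254). The jig is at (314,251), with cartons behind it. I'm setting out now.

```bash
cat >> h.py <<'E'
def need(x,y,z,psi,s=None):
    """shift (m) and turn (deg) in tool axes from measured pose to TCP x,y,z pointing down, yaw psi"""
    s=s or env.state(); A=Rm(s['ee_rot']); B=Rm([180,0,psi])
    d=A.T@(np.array([x,y,z])-s['ee_pos'])/1000
    print('shift',d.round(4),'turn',R.from_matrix(A.T@B).as_rotvec(degrees=True).round(2),'from',s['ee_pos'].round(1),s['ee_rot'].round(2),'t',round(s['time_s'],1))
E
python3 -c "
from h import *
need(440,-18,240,180)"
```

```text
shift [ 0.4034 -0.3981 -0.0589] turn [-1.000e-02 -8.000e-02 -1.587e+02] from [ 208.8 -535.4  180.7] [-179.94   -0.     21.3 ] t 0.2
```

Call:
{"fn": "send_rows", "kwargs": {
  "targets": "0 0 -0.06 0 0 0 100;0 0 -0.06 0 0 0 100;0.4 -0.4 -0.06 0 0 -158 100;0.4 -0.4 -0.06 0 0 -158 100;0.4 -0.4 -0.06 0 0 -158 100;0.4 -0.4 -0.06 0 0 -158 100;0.4 -0.4 -0.06 0 0 -158 100;0.4 -0.4 -0.06 0 0 -158 100;0.4 -0.4 -0.06 0 0 -158 100;0.4 -0.4 -0.06 0 0 -158 100;0.4 -0.4 -0.06 0 0 -158 100;0.4 -0.4 -0.06 0 0 -158 100"
}}

```text
time_s: 1.2
ee_pos: [376.5, -152.3, 241.3]
ee_rot: [180.0, 0.0, 93.2]
force: [1.4, -1.1, 0.3]
gripper_width: 90.8
gripper_force: 0.0
```

```bash
python3 -c "
from h import *
need(440,-18,240,180)"
```

```text
shift [0.1304 0.071  0.0013] turn [ 1.000e-02  4.000e-02 -8.675e+01] from [ 376.5 -152.3  241.3] [1.7997e+02 2.0000e-02 9.3250e+01] t 1.2
```

Call:
{"fn": "send_rows", "kwargs": {
  "targets": "0.13 0.071 0 0 0 -87 100;0.13 0.071 0 0 0 -87 100;0.13 0.071 0 0 0 -87 100;0.13 0.071 0 0 0 -87 100;0.13 0.071 0 0 0 -87 100;0.13 0.071 0 0 0 -87 100;0.13 0.071 0 0 0 -87 100;0.13 0.071 0 0 0 -87 100;0.13 0.071 0 0 0 -87 100;0.13 0.071 0 0 0 -87 100;0.13 0.071 0 0 0 -87 100;0.13 0.071 0 0 0 -87 100"
}}

```text
time_s: 2.2
ee_pos: [440.4, -20.7, 241.0]
ee_rot: [-180.0, -0.0, 179.2]
force: [0.0, -0.0, -0.2]
gripper_width: 91.1
gripper_force: 0.0
```

Call:
{"fn": "send_rows", "kwargs": {
  "targets": "0 0 0 0 0 0 100;0 0 0 0 0 0 100"
}}

```text
time_s: 2.37
ee_pos: [440.5, -20.7, 241.0]
ee_rot: [-180.0, -0.0, 178.7]
force: [0.2, -1.2, 0.2]
gripper_width: 91.2
gripper_force: 0.0
```

```bash
python3 -c "
from h import *
need(440,-18,240,180)
f=grab('wrist','w1.png'); print(f['eye'],f['attitude'])
print(proj(f,[[477,-18,87],[477,-18,36]]))"
```

```text
shift [0.0006 0.0027 0.001 ] turn [-0.   -0.01 -1.32] from [440.5 -20.7 241. ] [-1.8000e+02 -1.0000e-02  1.7868e+02] t 2.4
[371.27018871 -20.11857617 444.00281327] [-1.43929843e+01 -2.63212497e-03  8.86525343e+01]
[[329.48273274 214.32915376]
 [329.02410414 203.46756385]]
```

View pics/w1.png

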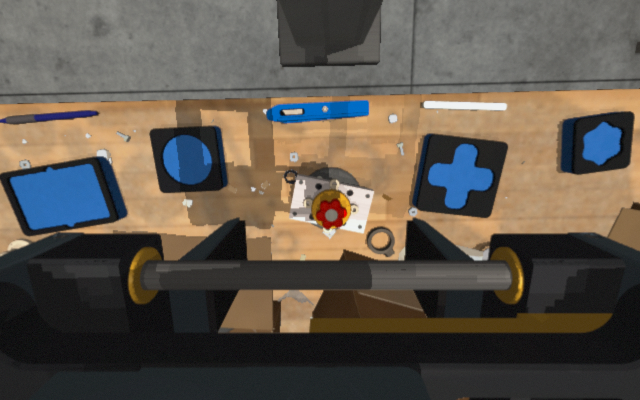

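Wrist view: stack at (330,213), and all four trays are visible at (62,195), (187,158), (460,175) and (602,143). I'll enlarge the stack and re-measure everything from here.

```bash
cat > meas.py <<'E'
from h import *
def trays(f):
    h=cv2.cvtColor(f['image'],cv2.COLOR_BGR2HSV)
    m=cv2.inRange(h,(98,130,60),(125,255,255))
    m=cv2.morphologyEx(m,cv2.MORPH_OPEN,np.ones((3,3)))
    for c in cv2.findContours(m,0,1)[0]:
        if cv2.contourArea(c)<600: continue
        P=toplane(f,c.reshape(-1,2),20)[:,:2].astype(np.float32)
        M=cv2.moments(P.reshape(-1,1,2)); r=cv2.minAreaRect(P)
        print('tray',c.reshape(-1,2).mean(0).round(),'cen',(M['m10']/M['m00']).__round__(1),(M['m01']/M['m00']).__round__(1),'rect',np.round(r[0],1),np.round(r[1],1),round(r[2],1))
def blob(f,lo,hi,z,box,wrap=False):
    h=cv2.cvtColor(f['image'],cv2.COLOR_BGR2HSV)
    if wrap: h[...,0]=(h[...,0].astype(int)+90)%180
    m=cv2.inRange(h,lo,hi); k=np.zeros_like(m); x0,y0,x1,y1=box; k[y0:y1,x0:x1]=1; m*=k
    c=max(cv2.findContours(m,0,1)[0],key=cv2.contourArea)
    P=toplane(f,c.reshape(-1,2),z)[:,:2].astype(np.float32)
    print('blob',cv2.minEnclosingCircle(P),cv2.minAreaRect(P)); return c,P
E
python3 - <<'E'
from meas import *
f=grab('wrist'); trays(f)
blob(f,(78,150,70),(98,255,255),85,(300,180,360,240),True)
cv2.imwrite('pics/w1c.png',cv2.resize(f['image'][160:250,275:395],None,fx=6,fy=6,interpolation=2))
E
```

```text
tray [ 60. 196.] cen 463.6 -387.8 rect [ 463.7 -387.8] [ 85.3 118.8] 8.1
tray [460. 176.] cen 447.9 160.4 rect [448.  160.2] [75.3 75.3] 37.6
tray [187. 159.] cen 416.3 -206.7 rect [ 416.4 -206.4] [63.9 65.9] 81.4
tray [601. 143.] cen 407.9 342.8 rect [407.7 343. ] [55.8 49.3] 6.6
tray [319. 111.] cen 357.7 -31.1 rect [358.5 -30.5] [ 22.9 130.8] 1.3
blob ((476.8656311035156, -16.248077392578125), 18.796308517456055) ((476.90191650390625, -16.500045776367188), (37.179134368896484, 32.68882369995117), 34.066715240478516)
```

View pics/w1c.png

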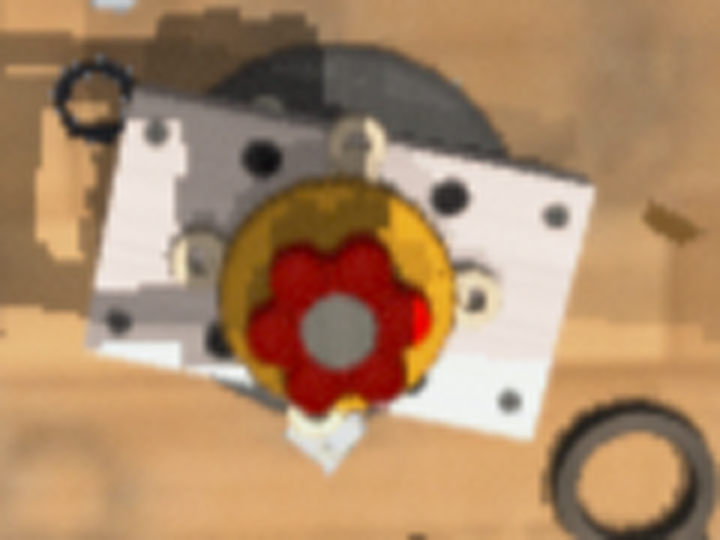

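The knob's lobes sit at about 7°+60k in the crop, the arm ends show around the brass washer, and the plate is skewed about 11°. Since the body will reach back over x>0.48 for the plate, I check the cartons' front corners once, in one composite.

```bash
python3 - <<'E'
from h import *
a=cv2.imread('pics/top0.png')[140:260,230:420]; b=cv2.imread('pics/scene0.png')[120:260,235:425]
cv2.imwrite('pics/cart.png',np.hstack([cv2.resize(a,(760,480))[:, :],])[:,:])
a=cv2.resize(a,None,fx=2.1,fy=2.1,interpolation=2); b=cv2.resize(b,None,fx=2.1,fy=2.1,interpolation=2)
o=np.zeros((294,798,3),np.uint8); o[:a.shape[0],:399]=a; o[:,399:]=b[:294]; cv2.imwrite('pics/cart.png',o)
E
```

```text
(no output)
```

View pics/cart.png

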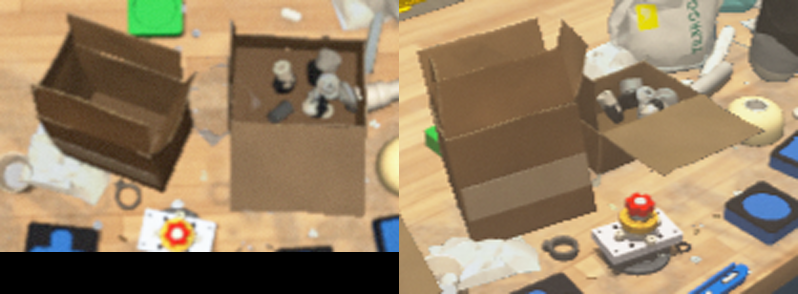

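Composite: carton 1's base corner is at (165,188) left and (595,210) right. Its front flap corner is at (158,155) and (590,75). Carton 2's flap corners are at (230,212)/(668,175) and (362,213)/(765,128).

```bash
python3 - <<'E'
from h import *
t=grab('top');s=grab('scene')
def ray(f,uv):
    p=toplane(f,[uv],0)[0]; e=np.array(f['eye']); d=p-e; return e,d/np.linalg.norm(d)
def tri(a,b):
    a=(230+a[0]/2.1,140+a[1]/2.1); b=(235+(b[0]-399)/2.1,120+b[1]/2.1)
    e1,d1=ray(t,a);e2,d2=ray(s,b)
    k=np.linalg.lstsq(np.c_[d1,-d2],e2-e1,rcond=None)[0]
    p,q=e1+k[0]*d1,e2+k[1]*d2; print(((p+q)/2).round(),np.linalg.norm(p-q).round())
tri((165,188),(595,210));tri((230,212),(668,175));tri((362,213),(765,128));tri((152,155),(582,75))
for z in(0,150,200,270): print(z,toplane(t,[(308.6,229.5),(305,214),(322,176)],z).round())
E
```

```text
[549.  -3.  35.] 1.0
[507. -96.  74.] 2.0
[ 499. -287.   76.] 6.0
[565.  12. 241.] 0.0
0 [[554.  -2.   0.]
 [604.   8.   0.]
 [730. -50.   0.]]
150 [[534.  -3. 150.]
 [579.   6. 150.]
 [690. -45. 150.]]
200 [[528.  -3. 200.]
 [571.   6. 200.]
 [677. -44. 200.]]
270 [[519.  -4. 270.]
 [559.   5. 270.]
 [659. -42. 270.]]
```

Carton 1's front edge stands at about (552,-3) and carton 2's flap at x≈503, z≈75. Plan: knob with yaw 157 (pads on lobe flats), washer yaw 180, adapter yaw 215, and plate yaw 78 gripped about 25 mm toward −y so the body clears carton 1.

```bash
python3 -c "
from h import *
need(477,-16.7,70,157)"
```

```text
shift [-0.0363  0.0048  0.1711] turn [-0.    0.   21.78] from [440.6 -20.8 241.1] [-179.99    0.    178.78] t 2.6
```

Call:
{"fn": "send_rows", "kwargs": {
  "targets": "-0.0363 0.0048 0 0 0 22 100;-0.0363 0.0048 0 0 0 22 100;-0.0363 0.0048 0 0 0 22 100;-0.0363 0.0048 0.02 0 0 22 100;-0.0363 0.0048 0.05 0 0 22 100;-0.0363 0.0048 0.08 0 0 22 100;-0.0363 0.0048 0.11 0 0 22 100;-0.0363 0.0048 0.13 0 0 22 100;-0.0363 0.0048 0.15 0 0 22 100;-0.0363 0.0048 0.162 0 0 22 100;-0.0363 0.0048 0.171 0 0 22 100;-0.0363 0.0048 0.171 0 0 22 100"
}}

```text
time_s: 3.57
ee_pos: [475.8, -16.6, 68.5]
ee_rot: [-179.9, -0.2, 156.8]
force: [-1.0, 0.0, -0.5]
gripper_width: 91.0
gripper_force: 0.0
```

```bash
python3 -c "
from h import *
need(477,-16.7,70,157)
f=grab('wrist','w2.png');print(proj(f,[[477,-16.7,87]]))"
```

```text
shift [-0.0011  0.0004 -0.0015] turn [-0.07 -0.19 -0.17] from [475.8 -16.6  68.5] [-179.93   -0.19  156.83] t 3.6
[[327.38118218 238.11243229]]
```

View pics/w2.png

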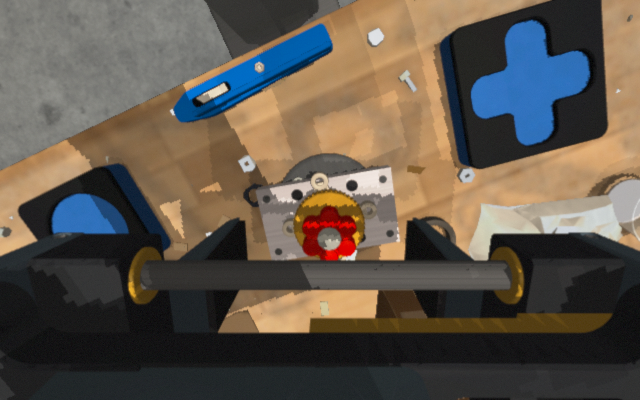

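The knob sits at (330,239), centred between the open fingers. Now I grip it.

Call:
{"fn": "send_rows", "kwargs": {
  "targets": "-0.001 0 -0.001 0 0 0 50;-0.001 0 -0.001 0 0 0 20;-0.001 0 -0.001 0 0 0 20;-0.001 0 -0.001 0 0 0 20;-0.001 0 -0.001 0 0 0 20;-0.001 0 -0.001 0 0 0 20;-0.001 0 -0.001 0 0 0 20;-0.001 0 -0.001 0 0 0 20;-0.001 0 -0.001 0 0 0 20;-0.001 0 -0.001 0 0 0 20;-0.001 0 -0.001 0 0 0 20;-0.001 0 -0.001 0 0 0 20",
  "grip_force": 25
}}

```text
time_s: 4.62
ee_pos: [477.9, -17.1, 71.1]
ee_rot: [-180.0, 0.0, 156.9]
force: [-0.8, 0.1, -0.6]
gripper_width: 18.5
gripper_force: 0.0
```

```bash
python3 -c "
from h import *
f=grab('wrist')
cv2.imwrite('pics/w3.png',np.hstack([cv2.resize(f['image'][140:320,180:480],(600,360)),]))"
```

```text
(no output)
```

View pics/w3.png

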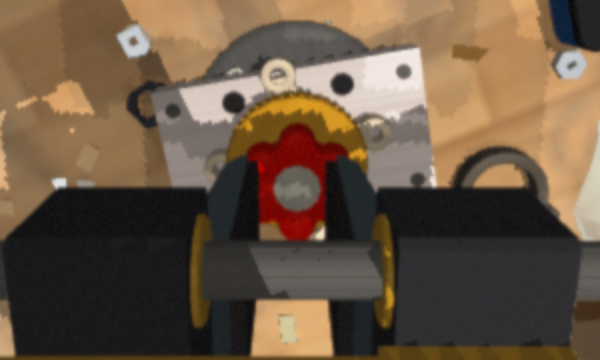

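```bash
python3 -c "
from h import *
s=env.state();print(s['ee_pos'],s['gripper_width'],s['gripper_force'],s['force'])
f=grab('wrist');A=Rm(s['ee_rot'])
P=[s['ee_pos']+A@np.array(p) for p in [(0,0,0),(16,9,0),(-16,9,0),(16,-9,0),(-16,-9,0),(0,0,-19),(16,9,-38),(16,-9,-38)]]
print((proj(f,P)-[180,140])*2)"
```

```text
[477.94034613 -17.05711029  71.12834954] 18.507843545461196 0.0 [-0.49597504 -0.17139836  0.24249225]
[[293.40656061 173.73394777]
 [320.55240591 127.91739648]
 [319.52972016 217.84869286]
 [266.29328488 127.94859738]
 [267.25194634 217.87911638]
 [293.62998673 193.5718884 ]
 [326.83538625 162.97476891]
 [261.02651288 163.01277278]]
```

```bash
python3 -c "
from h import *
s=env.state()
f=grab('scene');A=Rm(s['ee_rot'])
P=[s['ee_pos'],[477,-16.7,87],[477,-16.7,63],[477,-16.7,36]]
q=proj(f,P);print(q,(q-[300,160])*6)
cv2.imwrite('pics/s3.png',cv2.resize(f['image'][160:255,300:400],None,fx=6,fy=6,interpolation=2))"
```

```text
[[349.90894927 219.48239693]
 [350.41432046 214.9871885 ]
 [349.88668162 222.07987322]
 [349.30688136 229.87507628]] [[299.4536956  356.89438159]
 [302.48592275 329.92313097]
 [299.32008971 372.47923932]
 [295.84128816 419.25045767]]
```

View pics/s3.png

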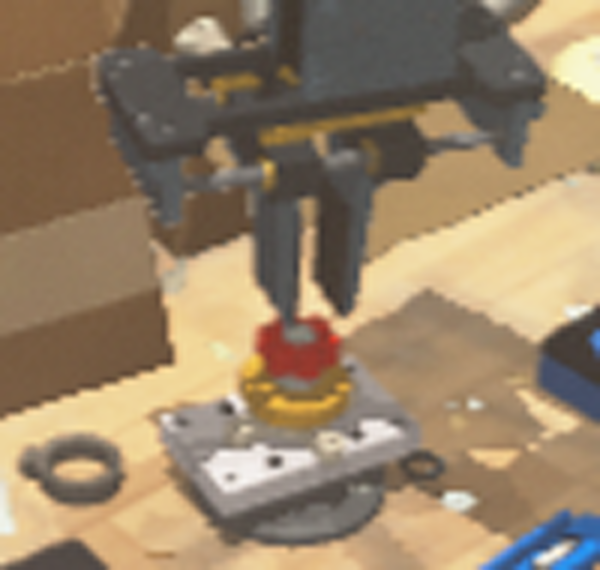

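Scene crop: the knob (300,345) is untouched. The fingertips, at (290,320) and (345,315), end clearly above it, while the nominal TCP projects to (299,357). I'll solve for the real tip height.

```bash
python3 -c "
from h import *
s=env.state()
f=grab('scene');A=Rm(s['ee_rot'])
for b in(0,-10,-20,-25):
  P=[s['ee_pos']+A@np.array((x,sg*w,b)) for sg in(1,-1) for w in (9,16) for x in (-6,6)]
  print(b,((proj(f,P)-[300,160])*6).round().astype(int).tolist())"
```

```text
0 [[276, 353], [286, 368], [262, 355], [271, 371], [313, 346], [323, 361], [327, 343], [337, 358]]
-10 [[277, 335], [287, 350], [263, 337], [272, 353], [315, 328], [324, 343], [329, 325], [339, 341]]
-20 [[279, 317], [288, 332], [264, 320], [273, 335], [316, 310], [326, 325], [330, 308], [340, 323]]
-25 [[279, 308], [289, 323], [264, 311], [274, 326], [317, 301], [327, 316], [331, 299], [341, 314]]
```

Call:
{"fn": "send_rows", "kwargs": {
  "targets": "0 0 0.001 0 0 0 20;0 0 0.002 0 0 0 20;0 0 0.003 0 0 0 20;0 0 0.004 0 0 0 20;0 0 0.005 0 0 0 20;0 0 0.005 0 0 0 20"
}}

```text
time_s: 5.32
ee_pos: [477.8, -17.1, 65.9]
ee_rot: [-180.0, -0.0, 156.9]
force: [-0.9, 0.3, 0.1]
gripper_width: 18.1
gripper_force: 0.0
```

Call:
{"fn": "send_rows", "kwargs": {
  "targets": "0 0 0.001 0 0 0 20;0 0 0.002 0 0 0 20;0 0 0.003 0 0 0 20;0 0 0.003 0 0 0 20"
}}

```text
time_s: 5.65
ee_pos: [477.8, -17.0, 62.9]
ee_rot: [-180.0, -0.0, 156.9]
force: [0.2, 0.1, 0.1]
gripper_width: 18.1
gripper_force: 0.0
```

Call:
{"fn": "send_rows", "kwargs": {
  "targets": "0 0 0.001 0 0 0 20;0 0 0.002 0 0 0 20;0 0 0.003 0 0 0 20;0 0 0.003 0 0 0 20"
}}

```text
time_s: 5.98
ee_pos: [477.8, -17.1, 59.9]
ee_rot: [-180.0, -0.0, 156.9]
force: [0.5, 0.7, -0.4]
gripper_width: 18.3
gripper_force: 0.0
```

Call:
{"fn": "send_rows", "kwargs": {
  "targets": "0 0 0.001 0 0 0 20;0 0 0.002 0 0 0 20;0 0 0.002 0 0 0 20"
}}

```text
time_s: 6.23
ee_pos: [477.8, -17.1, 57.9]
ee_rot: [-180.0, -0.0, 156.9]
force: [-0.0, 0.7, 0.2]
gripper_width: 18.4
gripper_force: 0.0
```

Call:
{"fn": "send_rows", "kwargs": {
  "targets": "0 0 0.001 0 0 0 20;0 0 0.002 0 0 0 20;0 0 0.002 0 0 0 20"
}}

```text
time_s: 6.48
ee_pos: [477.8, -17.1, 56.0]
ee_rot: [-180.0, -0.0, 156.9]
force: [-0.6, 0.4, -0.1]
gripper_width: 18.5
gripper_force: 0.0
```

Call:
{"fn": "send_rows", "kwargs": {
  "targets": "0 0 0.001 0 0 0 20;0 0 0.002 0 0 0 20;0 0 0.002 0 0 0 20"
}}

```text
time_s: 6.73
ee_pos: [478.4, -17.0, 54.3]
ee_rot: [180.0, 0.0, 156.9]
force: [0.1, 0.2, 0.8]
gripper_width: 18.4
gripper_force: 0.5
```

```bash
python3 -c "
from h import *
s=env.state();print(s['ee_pos'],s['force'])
f=grab('scene','s4.png')
cv2.imwrite('pics/s4.png',cv2.resize(f['image'][170:250,310:390],None,fx=7,fy=7,interpolation=2))"
```

```text
[478.37145887 -17.01619055  54.30992806] [0.11388809 0.18741383 0.82741783]
```

View pics/s4.png

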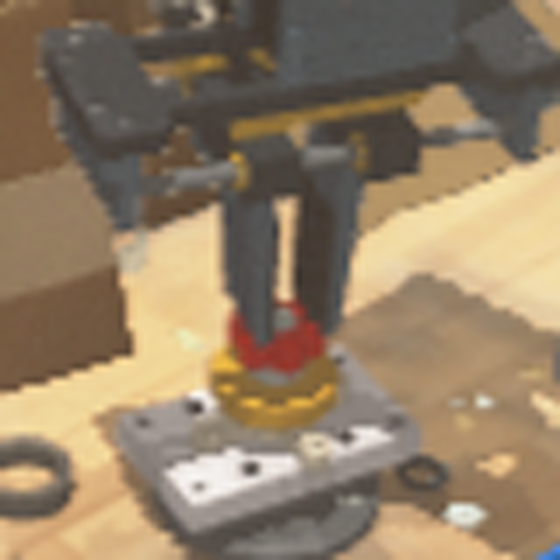

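Contact came at TCP z=54.3, where the tips sit on the knob head (tip at (260,345) in the crop). The fingers therefore end about 32 mm short of the nominal TCP, so I'll subtract 32 mm from every z. Raise, open, descend to TCP 38, grip.

Call:
{"fn": "send_rows", "kwargs": {
  "targets": "0 0 -0.008 0 0 0 20;0 0 -0.008 0 0 0 90;0 0 -0.008 0 0 0 90;0 0 -0.008 0 0 0 90;0 0 -0.008 0 0 0 90;0 0 -0.008 0 0 0 90;0 0 -0.008 0 0 0 90;0 0 -0.008 0 0 0 90;0 0 -0.008 0 0 0 90;0 0 0 0 0 0 90;0 0 0.008 0 0 0 90;0 0 0.016 0 0 0 90"
}}

```text
time_s: 7.78
ee_pos: [477.6, -17.1, 37.2]
ee_rot: [-180.0, -0.0, 156.9]
force: [-0.7, -0.4, -0.4]
gripper_width: 82.1
gripper_force: 0.0
```

Call:
{"fn": "send_rows", "kwargs": {
  "targets": "0 0 0 0 0 0 70;0 0 0 0 0 0 30;0 0 0 0 0 0 30;0 0 0 0 0 0 30;0 0 0 0 0 0 30;0 0 0 0 0 0 30;0 0 0 0 0 0 30;0 0 0 0 0 0 30;0 0 0 0 0 0 30;0 0 0 0 0 0 30",
  "grip_force": 25
}}

```text
time_s: 8.62
ee_pos: [478.1, -17.0, 38.3]
ee_rot: [180.0, 0.0, 156.9]
force: [-0.1, 0.3, 0.6]
gripper_width: 34.1
gripper_force: 25.0
```

Call:
{"fn": "send_rows", "kwargs": {
  "targets": "0 0 -0.01 0 0 0 30;0 0 -0.03 0 0 0 30;0 0 -0.06 0 0 0 30;0 0 -0.09 0 0 0 30;0.01 0.015 -0.12 0 0 -2 30;0.03 0.044 -0.14 0 0 -5 30;0.053 0.078 -0.14 0 0 -9 30;0.075 0.111 -0.14 0 0 -13 30;0.098 0.145 -0.14 0 0 -17 30;0.12 0.178 -0.14 0 0 -20 30;0.143 0.211 -0.14 0 0 -23 30;0.165 0.244 -0.14 0 0 -23 30"
}}

```text
time_s: 9.62
ee_pos: [421.0, 273.8, 178.0]
ee_rot: [-180.0, -0.0, 180.0]
force: [0.8, 0.3, -1.1]
gripper_width: 33.9
gripper_force: 25.0
```

```bash
python3 -c "
from h import *
need(408,342.5,60,180);s=env.state();print(s['gripper_width'])"
```

```text
shift [0.013  0.0688 0.118 ] turn [-0.03 -0.01 -0.02] from [421.  273.8 178. ] [-1.7997e+02 -1.0000e-02  1.7998e+02] t 9.6
33.89779046010822
```

Call:
{"fn": "send_rows", "kwargs": {
  "targets": "0.007 0.035 0 0 0 0 30;0.013 0.0688 0.01 0 0 0 30;0.013 0.0688 0.04 0 0 0 30;0.013 0.0688 0.07 0 0 0 30;0.013 0.0688 0.095 0 0 0 30;0.013 0.0688 0.11 0 0 0 30;0.013 0.0688 0.118 0 0 0 30;0.013 0.0688 0.118 0 0 0 30;0.013 0.0688 0.118 0 0 0 30"
}}

```text
time_s: 10.37
ee_pos: [409.6, 341.1, 60.4]
ee_rot: [180.0, 0.0, 179.9]
force: [0.9, 0.1, -0.7]
gripper_width: 33.8
gripper_force: 25.0
```

```bash
python3 -c "
from meas import *
need(408,342.5,-3.5,180)
f=grab('wrist','w5.png');trays(f);t=grab('top');trays(t)"
```

```text
shift [0.0016 0.0014 0.0639] turn [ 0.    0.02 -0.14] from [409.6 341.1  60.4] [1.8000e+02 2.0000e-02 1.7986e+02] t 10.4
tray [116. 238.] cen 431.8 166.2 rect [427.8 172.7] [56.2 47.4] 89.8
tray [328. 204.] cen 402.4 342.2 rect [401.2 342. ] [52.3 43. ] 88.7
tray [431. 254.] cen 464.4 -388.8 rect [ 464.4 -388.9] [ 84.1 124.7] 9.0
```

View pics/w5.png

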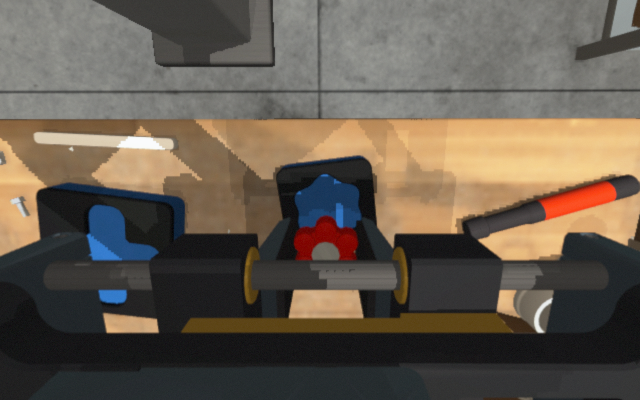

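The knob hangs at (327,245), over its scalloped cut-out (328,204). Lower it.

Call:
{"fn": "send_rows", "kwargs": {
  "targets": "0.0016 0.0014 0.02 0 0 0 30;0.0016 0.0014 0.04 0 0 0 30;0.0016 0.0014 0.052 0 0 0 30;0.0016 0.0014 0.058 0 0 0 30;0.0016 0.0014 0.061 0 0 0 30;0.0016 0.0014 0.0635 0 0 0 30;0.0016 0.0014 0.0635 0 0 0 30;0.0016 0.0014 0.0635 0 0 0 30"
}}

```text
time_s: 11.13
ee_pos: [408.2, 342.8, -2.6]
ee_rot: [179.9, 0.1, 179.9]
force: [-1.0, -0.1, -0.7]
gripper_width: 33.9
gripper_force: 25.0
```

Call:
{"fn": "send_rows", "kwargs": {
  "targets": "0 0 0.0005 0 0 0 30;0 0 0.001 0 0 0 30;0 0 0.001 0 0 0 30"
}}

```text
time_s: 11.38
ee_pos: [407.8, 342.5, -4.1]
ee_rot: [180.0, 0.0, 179.9]
force: [-0.2, 0.7, -0.6]
gripper_width: 34.0
gripper_force: 25.0
```

Call:
{"fn": "send_rows", "kwargs": {
  "targets": "0 0 0.0005 0 0 0 30;0 0 0.001 0 0 0 30;0 0 0.001 0 0 0 30"
}}

```text
time_s: 11.63
ee_pos: [407.9, 342.5, -4.4]
ee_rot: [180.0, 0.0, 179.9]
force: [-0.8, -1.3, 7.1]
gripper_width: 33.9
gripper_force: 25.0
```

Contact of 7 N came right where the floor should be. Release and rise.

Call:
{"fn": "send_rows", "kwargs": {
  "targets": "0 0 0 0 0 0 45;0 0 0 0 0 0 60;0 0 0 0 0 0 75;0 0 0 0 0 0 75;0 0 0 0 0 0 75;0 0 -0.01 0 0 0 75;0 0 -0.03 0 0 0 85;0 0 -0.06 0 0 0 95;0 0 -0.1 0 0 0 95;0 0 -0.14 0 0 0 95;0 0 -0.17 0 0 0 95;0 0 -0.18 0 0 0 95"
}}

```text
time_s: 12.63
ee_pos: [409.8, 344.1, 180.8]
ee_rot: [179.6, 0.5, 179.9]
force: [0.9, 0.4, 0.2]
gripper_width: 86.8
gripper_force: 0.0
```

```bash
python3 -c "
from meas import *
f=grab('wrist')
c=proj(f,[[408,342.5,44]])[0];print(c)
x,y=c.astype(int);blob(f,(78,150,50),(98,255,255),42,(x-40,max(0,y-40),x+40,y+40),True)
need(477,-16.8,120,180)"
```

```text
[324.21057807 184.28316846]
blob ((406.7719421386719, 342.0836486816406), 18.790451049804688) ((406.66278076171875, 342.2729187011719), (33.14203643798828, 36.866302490234375), 89.74446868896484)
shift [-0.0676 -0.3611  0.0586] turn [ 0.36  0.45 -0.13] from [409.8 344.1 180.3] [179.64   0.45 179.86] t 12.7
```

Knob placed at (407,342). Back to the stack for the washer.

Call:
{"fn": "send_rows", "kwargs": {
  "targets": "-0.007 -0.036 0 0 0 0 95;-0.014 -0.074 0 0 0 0 95;-0.021 -0.112 0 0 0 0 95;-0.028 -0.15 0 0 0 0 95;-0.035 -0.188 0 0 0 0 95;-0.042 -0.226 0 0 0 0 95;-0.049 -0.264 0 0 0 0 95;-0.056 -0.302 0 0 0 0 95;-0.063 -0.335 0.01 0.4 0.4 0 95;-0.0676 -0.355 0.03 0.4 0.4 0 95;-0.0676 -0.361 0.05 0.4 0.4 0 95;-0.0676 -0.361 0.06 0.4 0.4 0 95"
}}

```text
time_s: 13.68
ee_pos: [472.0, -20.6, 111.2]
ee_rot: [-179.6, -0.8, 179.7]
force: [-0.1, 0.1, -0.6]
gripper_width: 86.7
gripper_force: 0.0
```

Call:
{"fn": "send_rows", "kwargs": {
  "targets": "0 0 0 0 0 0 95;0 0 0 0 0 0 95"
}}

```text
time_s: 13.85
ee_pos: [473.3, -18.8, 113.5]
ee_rot: [-179.6, -0.6, 179.8]
force: [0.1, -0.5, 0.8]
gripper_width: 86.8
gripper_force: 0.0
```

```bash
python3 -c "
from meas import *
f=grab('wrist')
x,y=proj(f,[[477,-17,60]])[0].astype(int);print(x,y)
c,P=blob(f,(15,120,60),(32,255,255),62,(x-50,y-50,x+50,y+50))
cv2.imwrite('pics/w6.png',f['image'])
need(477,-16.8,24.5,180)"
```

```text
329 211
blob ((478.2380676269531, -15.311690330505371), 26.25657081604004) ((477.6597595214844, -16.328697204589844), (49.59355545043945, 50.799537658691406), 55.98495101928711)
shift [-0.0036  0.0025  0.0898] turn [-0.4  -0.45 -0.12] from [474.1 -18.6 114.4] [-179.6    -0.45  179.88] t 13.9
```

Call:
{"fn": "send_rows", "kwargs": {
  "targets": "-0.004 0.0022 0.01 -0.4 -0.4 0 95;-0.004 0.0022 0.035 -0.4 -0.4 0 95;-0.004 0.0022 0.06 -0.4 -0.4 0 95;-0.004 0.0022 0.078 -0.4 -0.4 0 95;-0.004 0.0022 0.086 -0.4 -0.4 0 95;-0.004 0.0022 0.09 -0.4 -0.4 0 95;-0.004 0.0022 0.09 -0.4 -0.4 0 95;-0.004 0.0022 0.09 -0.4 -0.4 0 95"
}}

```text
time_s: 14.57
ee_pos: [478.8, -17.1, 25.6]
ee_rot: [-180.0, 0.1, 179.9]
force: [0.8, -1.5, -0.2]
gripper_width: 86.9
gripper_force: 0.0
```

```bash
python3 -c "
from meas import *
need(477.5,-16.6,24.5,180)"
```

```text
shift [0.0013 0.0005 0.0011] turn [-0.01  0.12 -0.11] from [478.8 -17.1  25.6] [-1.7999e+02  1.2000e-01  1.7989e+02] t 14.6
```

Call:
{"fn": "send_rows", "kwargs": {
  "targets": "0.0013 0.0005 0.0015 0 0 0 70;0.0013 0.0005 0.0015 0 0 0 45;0.0013 0.0005 0.0015 0 0 0 45;0.0013 0.0005 0.0015 0 0 0 45;0.0013 0.0005 0.0015 0 0 0 45;0.0013 0.0005 0.0015 0 0 0 45;0.0013 0.0005 0.0015 0 0 0 45;0.0013 0.0005 0.0015 0 0 0 45",
  "grip_force": 35
}}

```text
time_s: 15.23
ee_pos: [476.6, -16.6, 23.2]
ee_rot: [180.0, 0.0, 179.9]
force: [-0.3, 0.1, 1.7]
gripper_width: 46.7
gripper_force: 35.0
```

Call:
{"fn": "send_rows", "kwargs": {
  "targets": "0 0 -0.005 0 0 0 45;0 0 -0.02 0 0 0 45;0 0 -0.04 0 0 0 45;0 0 -0.07 0 0 0 45;0 0 -0.1 0 0 0 45;0 0 -0.1 0 0 0 45;0 0 -0.1 0 0 0 45"
}}

```text
time_s: 15.82
ee_pos: [477.5, -16.9, 124.6]
ee_rot: [-180.0, 0.2, 179.9]
force: [-0.7, 0.3, -1.8]
gripper_width: 46.5
gripper_force: 35.0
```

```bash
python3 -c "
from meas import *
s=env.state();print(s['ee_pos'],s['gripper_width'],s['force'])
f=grab('wrist')
zt=s['ee_pos'][2]+39
x,y=proj(f,[[477,-17,zt]])[0].astype(int);print(x,y)
c,P=blob(f,(15,120,60),(32,255,255),zt,(x-60,y-60,x+60,y+60))
need(416.4,-206.7,40,180)
cv2.imwrite('pics/w7.png',cv2.resize(f['image'][130:330,200:480],None,fx=2,fy=2))"
```

```text
[477.49681048 -16.87129439 124.62882204] 46.47305564932684 [-0.70424846  0.33148066 -1.79533138]
327 249
blob ((472.8756103515625, -17.930116653442383), 25.30162239074707) ((467.6531066894531, -17.916336059570312), (46.5821533203125, 31.432884216308594), 89.8488998413086)
shift [ 0.0593 -0.19    0.0832] turn [-0.01  0.01 -0.14] from [476.2 -16.8 123.2] [-1.7999e+02  1.0000e-02  1.7986e+02] t 15.9
```

View pics/w7.png

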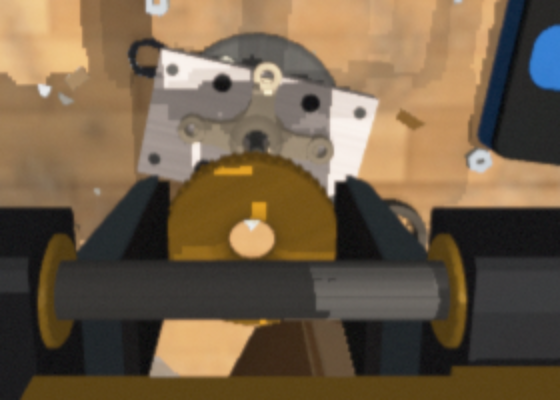

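The washer is held centred and level (bore at crop (252,238)). The adapter underneath shows arm ends at (192,128), (268,75) and (320,150), giving yaw ≈ −10°. Carry the washer to its tray.

Call:
{"fn": "send_rows", "kwargs": {
  "targets": "0.01 -0.02 0 0 0 0 45;0.02 -0.055 0 0 0 0 45;0.03 -0.09 0 0 0 0 45;0.04 -0.125 0 0 0 0 45;0.05 -0.16 0 0 0 0 45;0.059 -0.185 0 0 0 0 45;0.0593 -0.19 0.02 0 0 0 45;0.0593 -0.19 0.05 0 0 0 45;0.0593 -0.19 0.08 0 0 0 45;0.0593 -0.19 0.105 0 0 0 45;0.0593 -0.19 0.115 0 0 0 45;0.0593 -0.19 0.115 0 0 0 45"
}}

```text
time_s: 16.87
ee_pos: [413.0, -204.7, 4.2]
ee_rot: [179.7, -0.5, 179.9]
force: [0.1, -0.1, -1.0]
gripper_width: 46.4
gripper_force: 35.0
```

```bash
python3 -c "
from meas import *
need(416.4,-206.7,-6,180)
f=grab('wrist');trays(f)"
```

```text
shift [-0.0035 -0.002   0.0102] turn [ 0.26 -0.51 -0.14] from [ 413.  -204.7    4.2] [179.74  -0.51 179.86] t 16.9
tray [116. 311.] cen 466.2 -345.6 rect [ 466.2 -345.6] [19.2 32.3] 89.9
tray [325. 207.] cen 393.3 -206.3 rect [ 395.4 -205.8] [57.6 22.9] 89.7
tray [ 65. 141.] cen 354.3 -358.6 rect [ 354.3 -356.5] [ 7.7 77.9] 3.2
tray [570. 145.] cen 357.6 -63.5 rect [358.1 -64.3] [23.  88.6] 1.4
```

Call:
{"fn": "send_rows", "kwargs": {
  "targets": "-0.003 -0.002 0 0.2 -0.4 0 45;-0.003 -0.002 0.003 0.2 -0.4 0 45;-0.003 -0.002 0.006 0.2 -0.4 0 45;-0.003 -0.002 0.008 0.2 -0.4 0 45;-0.003 -0.002 0.009 0.2 -0.4 0 45;-0.003 -0.002 0.009 0.2 -0.4 0 45"
}}

```text
time_s: 17.42
ee_pos: [419.7, -208.5, -0.9]
ee_rot: [-179.8, 0.4, 179.9]
force: [0.3, 0.0, -1.9]
gripper_width: 46.6
gripper_force: 35.0
```

Call:
{"fn": "send_rows", "kwargs": {
  "targets": "0 0 0.0005 0 0 0 45;0 0 0.001 0 0 0 45;0 0 0.001 0 0 0 45"
}}

```text
time_s: 17.67
ee_pos: [419.7, -208.6, -1.9]
ee_rot: [-179.8, 0.4, 179.9]
force: [-1.3, 0.1, -1.6]
gripper_width: 46.1
gripper_force: 35.0
```

Call:
{"fn": "send_rows", "kwargs": {
  "targets": "0.003 0.002 0.001 -0.2 0.4 0 45;0.003 0.002 0.002 -0.2 0.4 0 45;0.003 0.002 0.003 -0.2 0.4 0 45;0.003 0.002 0.003 -0.2 0.4 0 45"
}}

```text
time_s: 18.0
ee_pos: [416.6, -206.5, -5.2]
ee_rot: [180.0, -0.0, 179.9]
force: [-0.0, 0.2, -1.5]
gripper_width: 46.0
gripper_force: 35.0
```

Call:
{"fn": "send_rows", "kwargs": {
  "targets": "0 0 0.0005 0 0 0 45;0 0 0.001 0 0 0 45;0 0 0.001 0 0 0 45"
}}

```text
time_s: 18.25
ee_pos: [416.7, -206.6, -6.0]
ee_rot: [-180.0, -0.0, 179.9]
force: [0.2, 0.3, -1.3]
gripper_width: 46.0
gripper_force: 35.0
```

Call:
{"fn": "send_rows", "kwargs": {
  "targets": "0 0 0.0005 0 0 0 45;0 0 0.001 0 0 0 45;0 0 0.001 0 0 0 45"
}}

```text
time_s: 18.5
ee_pos: [416.7, -206.6, -7.0]
ee_rot: [-180.0, -0.0, 179.9]
force: [-0.5, -0.1, -1.1]
gripper_width: 46.3
gripper_force: 35.0
```

Call:
{"fn": "send_rows", "kwargs": {
  "targets": "0 0 0 0 0 0 55;0 0 0 0 0 0 65;0 0 0 0 0 0 75;0 0 0 0 0 0 80;0 0 0 0 0 0 80;0 0 -0.01 0 0 0 80;0 0 -0.03 0 0 0 85;0 0 -0.06 0 0 0 95;0 0 -0.1 0 0 0 95;0 0 -0.13 0 0 0 95;0 0 -0.14 0 0 0 95;0 0 -0.14 0 0 0 95"
}}

```text
time_s: 19.5
ee_pos: [418.8, -207.7, 136.3]
ee_rot: [-179.8, 0.4, 179.9]
force: [-0.0, -0.1, 0.6]
gripper_width: 86.6
gripper_force: 0.0
```

```bash
python3 -c "
from meas import *
f=grab('wrist')
x,y=proj(f,[[416.4,-206.7,32]])[0].astype(int);print(x,y)
c,P=blob(f,(15,120,60),(32,255,255),32,(x-70,max(y-70,0),x+70,y+70))
trays(f)
need(477,-17,130,215)"
```

```text
327 190
blob ((417.9629211425781, -207.3492431640625), 25.19046401977539) ((417.5083923339844, -207.6562042236328), (47.947269439697266, 48.88224411010742), 89.89784240722656)
tray [158. 220.] cen 451.2 -381.6 rect [ 459.5 -389.2] [ 76.6 121.7] 2.4
tray [329. 181.] cen 404.2 -202.5 rect [ 411.8 -205.3] [66.3 56.6] 82.8
tray [504. 128.] cen 357.2 -37.6 rect [358.  -35.7] [ 23.  137.4] 1.3
shift [-0.0591  0.1901  0.0041] turn [ -0.13   0.13 -35.13] from [ 417.4 -206.9  134.2] [-1.7991e+02  1.6000e-01  1.7987e+02] t 19.6
```

Washer placed at (417.5,-207.6). Now the adapter, yaw 215.

Call:
{"fn": "send_rows", "kwargs": {
  "targets": "-0.008 0.025 0 0 0 -4 95;-0.018 0.055 0 0 0 -9 95;-0.028 0.09 0 0 0 -14 95;-0.038 0.125 0 0 0 -20 95;-0.048 0.155 0 0 0 -26 95;-0.056 0.18 0 0 0 -31 95;-0.0591 0.19 0 0 0 -35 95;-0.0591 0.19 0 0 0 -35 95;-0.0591 0.19 0 0 0 -35 95;-0.0591 0.19 0 0 0 -35 95"
}}

```text
time_s: 20.38
ee_pos: [475.3, -17.4, 132.0]
ee_rot: [179.9, -0.1, -145.2]
force: [0.9, -0.8, -0.8]
gripper_width: 87.0
gripper_force: 0.0
```

```bash
python3 -c "
from meas import *
f=grab('wrist')
print(proj(f,[[477,-17,51],[477,-17,71]]))
cv2.imwrite('pics/w8.png',cv2.resize(f['image'][120:300,190:470],None,fx=2.8,fy=2.8,interpolation=2))
need(477,-17,9.5,215)"
```

```text
[[326.0218685  201.54716858]
 [326.07517018 207.15952473]]
shift [-0.0018 -0.0005  0.1228] turn [ 0.04 -0.1  -0.26] from [475.5 -17.6 132.3] [ 1.7996e+02 -1.0000e-01 -1.4526e+02] t 20.4
```

View pics/w8.png

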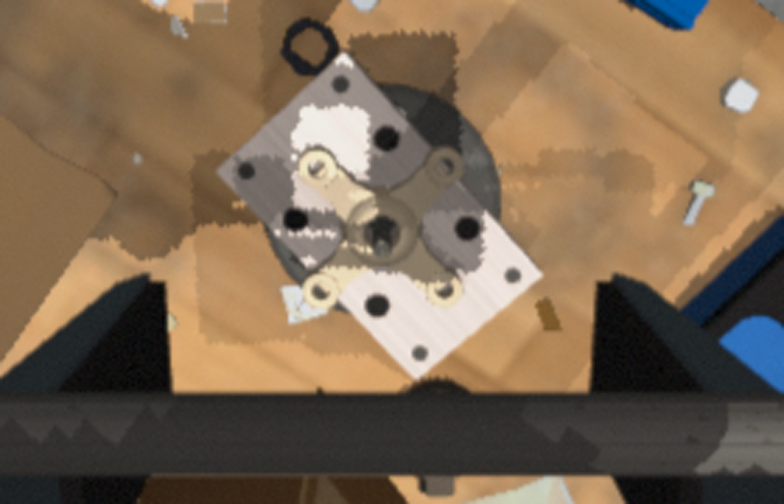

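The adapter's arms sit exactly on the image diagonals, so the closing line lies midway between them. The hub at crop (382,230) matches the prediction. Narrow the fingers to 75 % and descend.

Call:
{"fn": "send_rows", "kwargs": {
  "targets": "-0.0018 -0.0005 0.01 0 0 0 75;-0.0018 -0.0005 0.035 0 0 0 75;-0.0018 -0.0005 0.06 0 0 0 75;-0.0018 -0.0005 0.085 0 0 0 75;-0.0018 -0.0005 0.105 0 0 0 75;-0.0018 -0.0005 0.115 0 0 0 75;-0.0018 -0.0005 0.12 0 0 0 75;-0.0018 -0.0005 0.12 0 0 0 75;-0.0018 -0.0005 0.12 0 0 0 75"
}}

```text
time_s: 21.18
ee_pos: [478.3, -16.6, 13.1]
ee_rot: [-180.0, 0.0, -145.2]
force: [-0.1, -0.1, -1.1]
gripper_width: 68.3
gripper_force: 0.0
```

```bash
python3 -c "
from meas import *
need(477,-17,9.5,215);print(env.state()['force'])"
```

```text
shift [0.0013 0.0004 0.0036] turn [-0.02  0.01 -0.19] from [478.3 -16.6  13.1] [-1.7998e+02  1.0000e-02 -1.4519e+02] t 21.2
[-0.13803269 -0.10515692 -1.07346268]
```

Call:
{"fn": "send_rows", "kwargs": {
  "targets": "0.0013 0.0004 0.0018 0 0 0 75;0.0013 0.0004 0.0036 0 0 0 75;0.0013 0.0004 0.0036 0 0 0 55;0.0013 0.0004 0.0036 0 0 0 30;0.0013 0.0004 0.0036 0 0 0 30;0.0013 0.0004 0.0036 0 0 0 30;0.0013 0.0004 0.0036 0 0 0 30;0.0013 0.0004 0.0036 0 0 0 30;0.0013 0.0004 0.0036 0 0 0 30;0.0013 0.0004 0.0036 0 0 0 30",
  "grip_force": 30
}}

```text
time_s: 22.02
ee_pos: [476.9, -16.4, 9.7]
ee_rot: [-180.0, 0.0, -145.1]
force: [0.6, 1.0, 2.7]
gripper_width: 47.8
gripper_force: 27.8
```

Call:
{"fn": "send_rows", "kwargs": {
  "targets": "0 0 -0.005 0 0 0 30;0 0 -0.015 0 0 0 30;0 0 -0.03 0 0 0 30;0 0 -0.05 0 0 0 30;0 0 -0.08 0 0 0 30;0 0 -0.1 0 0 0 30;0 0 -0.1 0 0 0 30;0 0 -0.1 0 0 0 30"
}}

```text
time_s: 22.68
ee_pos: [477.2, -16.7, 110.2]
ee_rot: [-179.9, 0.1, -145.1]
force: [0.0, -0.5, -1.0]
gripper_width: 47.8
gripper_force: 27.7
```

```bash
python3 -c "
from meas import *
f=grab('wrist');s=env.state()
print(proj(f,[[477,-17,36],[477,-17,s['ee_pos'][2]+38]]))
im=f['image'];cv2.imwrite('pics/w9.png',im)
need(447.9,160,30,217.5)
# holes in plate (still on stand?) : dark blobs; light mask of lifted adapter
g=cv2.cvtColor(im,cv2.COLOR_BGR2HSV)
print(im[200,326],im[245:256:5,326],im[230:260:6,340])"
```

```text
[[326.88344876 200.90252343]
 [327.3195985  249.07587362]]
shift [-0.0778  0.161   0.079 ] turn [ 0.02 -0.04 -2.63] from [476.2 -16.6 109.1] [ 1.7999e+02 -4.0000e-02 -1.4513e+02] t 22.7
[37 39 40] [[221 229 240]
 [101 149 198]
 [ 72  94 115]] [[ 96 113 127]
 [ 84 100 110]
 [ 88 106 117]
 [ 93 111 122]
 [106 127 141]]
```

```bash
python3 -c "
from meas import *
f=grab('wrist');s=env.state();im=cv2.blur(f['image'],(3,3)).astype(int)
z=s['ee_pos'][2]+37.5
for nm,c,zz in(('lifted',s['ee_pos'],z),('on plate',np.array([477,-17,0]),47)):
  for r in (20,25,45):
    P=[[c[0]+r*np.cos(np.radians(a)),c[1]+r*np.sin(np.radians(a)),zz] for a in(-10,80,170,260)]
    for q in proj(f,P).round().astype(int): print(nm,r,q,im[q[1],q[0]] if 0<=q[1]<400 else '')
"
```

```text
lifted 20 [304 272] [48 50 52]
lifted 20 [353 272] [49 51 54]
lifted 20 [354 225] [ 92 109 121]
lifted 20 [303 225] [ 89 106 118]
lifted 25 [298 278] [49 51 53]
lifted 25 [359 277] [50 52 54]
lifted 25 [360 219] [ 88 104 115]
lifted 25 [296 219] [ 92 110 122]
lifted 45 [274 300] [14 15 16]
lifted 45 [382 299] [15 15 14]
lifted 45 [387 194] [103 150 191]
lifted 45 [269 194] [ 64  92 118]
on plate 20 [310 221] [68 79 88]
on plate 20 [342 221] [73 87 96]
on plate 20 [342 189] [106 111 119]
on plate 20 [309 190] [107 111 120]
on plate 25 [306 225] [ 90 107 118]
on plate 25 [346 225] [ 93 110 123]
on plate 25 [347 185] [106 110 118]
on plate 25 [305 185] [107 112 121]
on plate 45 [290 240] [154 181 207]
on plate 45 [362 240] [224 231 241]
on plate 45 [364 169] [ 88 121 153]
on plate 45 [288 169] [145 151 163]
```

The front arms are found at the lifted height and the plate is bare, so the adapter is in hand. Carry it to the cross tray.

Call:
{"fn": "send_rows", "kwargs": {
  "targets": "-0.01 0.02 0 0 0 -1 30;-0.025 0.05 0 0 0 -2 30;-0.04 0.08 0 0 0 -2.6 30;-0.055 0.11 0 0 0 -2.6 30;-0.068 0.14 0 0 0 -2.6 30;-0.0778 0.161 0 0 0 -2.6 30;-0.0778 0.161 0.02 0 0 -2.6 30;-0.0778 0.161 0.045 0 0 -2.6 30;-0.0778 0.161 0.065 0 0 -2.6 30;-0.0778 0.161 0.079 0 0 -2.6 30;-0.0778 0.161 0.079 0 0 -2.6 30;-0.0778 0.161 0.079 0 0 -2.6 30"
}}

```text
time_s: 23.78
ee_pos: [447.2, 159.6, 29.0]
ee_rot: [179.9, -0.2, -142.5]
force: [0.7, 0.9, -0.4]
gripper_width: 47.8
gripper_force: 27.7
```

Call:
{"fn": "send_rows", "kwargs": {
  "targets": "0 0 0 0 0 0 30;0 0 0 0 0 0 30"
}}

```text
time_s: 23.95
ee_pos: [449.3, 160.2, 31.2]
ee_rot: [-180.0, 0.1, -142.5]
force: [0.2, 0.1, -1.2]
gripper_width: 47.7
gripper_force: 27.7
```

```bash
python3 -c "
from meas import *
f=grab('wrist','w10.png');s=env.state();print(s['gripper_width'],s['force']);trays(f)
need(447.9,160,-5.5,217.5)"
```

```text
47.76219407142033 [-0.79088432 -0.07526098 -1.19211687]
tray [329. 193.] cen 432.2 147.8 rect [433.1 149.3] [37.2 73.7] 37.4
shift [0.0013 0.0007 0.0368] turn [-0.04  0.1  -0.04] from [449.3 160.2  31.3] [-1.7996e+02  1.0000e-01 -1.4254e+02] t 24.0
```

Call:
{"fn": "send_rows", "kwargs": {
  "targets": "0.0013 0.0007 0.01 0 0 0 30;0.0013 0.0007 0.02 0 0 0 30;0.0013 0.0007 0.028 0 0 0 30;0.0013 0.0007 0.032 0 0 0 30;0.0013 0.0007 0.0345 0 0 0 30;0.0013 0.0007 0.0345 0 0 0 30;0.0013 0.0007 0.0345 0 0 0 30"
}}

```text
time_s: 24.58
ee_pos: [447.4, 159.9, -3.8]
ee_rot: [-180.0, 0.0, -142.5]
force: [0.2, -0.1, -0.7]
gripper_width: 47.8
gripper_force: 27.7
```

Call:
{"fn": "send_rows", "kwargs": {
  "targets": "0 0 0.0005 0 0 0 30;0 0 0.001 0 0 0 30;0 0 0.001 0 0 0 30"
}}

```text
time_s: 24.83
ee_pos: [447.3, 159.8, -4.9]
ee_rot: [-180.0, 0.0, -142.5]
force: [-0.3, -0.5, -0.8]
gripper_width: 47.8
gripper_force: 27.7
```

Call:
{"fn": "send_rows", "kwargs": {
  "targets": "0 0 0.0005 0 0 0 30;0 0 0.001 0 0 0 30;0 0 0.001 0 0 0 30"
}}

```text
time_s: 25.08
ee_pos: [447.1, 159.8, -6.1]
ee_rot: [-180.0, -0.0, -142.5]
force: [-0.7, -1.4, -0.2]
gripper_width: 48.1
gripper_force: 27.7
```

Call:
{"fn": "send_rows", "kwargs": {
  "targets": "0 0 0 0 0 0 60;0 0 0 0 0 0 70;0 0 0 0 0 0 80;0 0 0 0 0 0 80;0 0 0 0 0 0 80;0 0 -0.01 0 0 0 80;0 0 -0.03 0 0 0 85;0 0 -0.06 0 0 0 95;0 0 -0.09 0 0 0 95;0 0 -0.12 0 0 0 95;0 0 -0.13 0 0 0 95;0 0 -0.13 0 0 0 95"
}}

```text
time_s: 26.08
ee_pos: [449.2, 160.5, 127.0]
ee_rot: [-179.9, 0.4, -142.5]
force: [0.0, 0.0, 0.1]
gripper_width: 86.3
gripper_force: 0.0
```

```bash
python3 - <<'E'
from meas import *
f=grab('wrist');im=f['image'];h=cv2.cvtColor(im,cv2.COLOR_BGR2HSV)
x,y=proj(f,[[447.9,160,20]])[0].astype(int);print(x,y)
# non-blue, non-charcoal pixels inside tray = adapter
m=(~cv2.inRange(h,(95,90,30),(130,255,255)))&cv2.inRange(im.max(2),85,255)
k=np.zeros_like(m);cv2.fillConvexPoly(k,proj(f,[[447.9+50*np.cos(a),160+50*np.sin(a),25] for a in np.radians([-7.5+22.5*i for i in range(16)])]).astype(int),255)
m&=k;m=cv2.morphologyEx(m,cv2.MORPH_OPEN,np.ones((3,3)))
c=max(cv2.findContours(m,0,1)[0],key=cv2.contourArea)
for z in(31,):
  P=toplane(f,c.reshape(-1,2),z)[:,:2].astype(np.float32);print(len(P),cv2.contourArea(P),cv2.minAreaRect(P),cv2.minEnclosingCircle(P))
need(477,-17,140,78)
E
```

```text
327 191
226 1630.8493124354864 ((448.1739196777344, 159.0487060546875), (55.68976593017578, 54.40393829345703), 37.48326110839844) ((447.96429443359375, 159.40084838867188), 36.53763198852539)
shift [ 0.0845 -0.1583 -0.0151] turn [  0.17   0.14 139.47] from [447.8 160.1 125. ] [-1.7994e+02  1.6000e-01 -1.4253e+02] t 26.1
```

Adapter placed flat at (448,159.4). Turn to yaw 78 and go above the plate.

```bash
python3 -c "
from h import *
need(440,-42,170,78)"
```

```text
shift [ 0.129  -0.1557 -0.0452] turn [  0.17   0.14 139.47] from [447.8 160.1 125. ] [-1.7994e+02  1.6000e-01 -1.4253e+02] t 26.1
```

Call:
{"fn": "send_rows", "kwargs": {
  "targets": "0.01 -0.01 -0.015 0 0 7 95;0.02 -0.025 -0.03 0 0 14 95;0.03 -0.04 -0.045 0 0 21 95;0.045 -0.055 -0.045 0 0 28 95;0.06 -0.07 -0.045 0 0 35 95;0.075 -0.085 -0.045 0 0 42 95;0.09 -0.1 -0.045 0 0 49 95;0.1 -0.115 -0.045 0 0 56 95;0.11 -0.125 -0.045 0 0 63 95;0.12 -0.14 -0.045 0 0 70 95;0.12 -0.14 -0.045 0 0 77 95;0.12 -0.14 -0.045 0 0 84 95"
}}

```text
time_s: 27.13
ee_pos: [435.8, -25.1, 167.0]
ee_rot: [-179.8, -0.2, 133.0]
force: [-0.2, -0.1, -0.2]
gripper_width: 86.4
gripper_force: 0.0
```

```bash
python3 -c "
from h import *
need(440,-42,170,78)"
```

```text
shift [-0.0152 -0.0085 -0.003 ] turn [-0.22 -0.07 55.01] from [435.8 -25.1 167. ] [-1.7984e+02 -1.6000e-01  1.3301e+02] t 27.1
```

Call:
{"fn": "send_rows", "kwargs": {
  "targets": "-0.0152 -0.0085 0 -0.2 0 7 95;-0.0152 -0.0085 0 -0.2 0 14 95;-0.0152 -0.0085 0 -0.2 0 21 95;-0.0152 -0.0085 0 -0.2 0 28 95;-0.0152 -0.0085 0 -0.2 0 35 95;-0.0152 -0.0085 0 -0.2 0 42 95;-0.0152 -0.0085 0 -0.2 0 49 95;-0.0152 -0.0085 0 -0.2 0 55 95;-0.0152 -0.0085 0 -0.2 0 55 95;-0.0152 -0.0085 0 -0.2 0 55 95"
}}

```text
time_s: 27.97
ee_pos: [440.4, -41.1, 167.6]
ee_rot: [180.0, -0.1, 78.6]
force: [-1.1, -0.2, -0.0]
gripper_width: 86.9
gripper_force: 0.0
```

```bash
cat > plate.py <<'E'
from meas import *
def plate(f,c,yaw,z):
    im=f['image'];h=cv2.cvtColor(im,cv2.COLOR_BGR2HSV)
    m=cv2.inRange(h,(0,0,80),(180,45,255))   # bright, unsaturated
    a=np.radians(yaw);ex=np.array([np.cos(a),np.sin(a)]);ey=np.array([-ex[1],ex[0]])
    k=np.zeros_like(m);q=[[*(np.array(c)+sx*40*ex+sy*62*ey),z] for sx,sy in((1,1),(1,-1),(-1,-1),(-1,1))]
    cv2.fillConvexPoly(k,proj(f,q).astype(int),255);m&=k
    m=cv2.morphologyEx(m,cv2.MORPH_CLOSE,np.ones((5,5)));m=cv2.morphologyEx(m,cv2.MORPH_OPEN,np.ones((5,5)))
    cc=max(cv2.findContours(m,0,1)[0],key=cv2.contourArea)
    P=toplane(f,cc.reshape(-1,2),z)[:,:2].astype(np.float32);print('plate',cv2.contourArea(P),cv2.minAreaRect(P))
E
python3 -c "
from plate import *
f=grab('wrist','w11.png');plate(f,(477,-17),-12,36)
t=grab('top');plate(t,(477,-17),-12,36)
need(472,-41.5,100,78)"
```

```text
plate 6933.320081460373 ((476.7711486816406, -15.62652587890625), (104.31017303466797, 80.63438415527344), 76.8171157836914)Traceback (most recent call last):
  File "<string>", line 4, in <module>
    t=grab('top');plate(t,(477,-17),-12,36)
                  ~~~~~^^^^^^^^^^^^^^^^^^^^
  File "plate.py", line 9, in plate
    cc=max(cv2.findContours(m,0,1)[0],key=cv2.contourArea)
ValueError: max() iterable argument is empty
```

```bash
python3 -c "
from h import *
need(471.5,-41,-5,77.3)"
```

```text
shift [0.006  0.0299 0.1732] turn [ 0.07 -0.07  1.29] from [440.8 -41.1 168.1] [ 1.7993e+02 -7.0000e-02  7.8590e+01] t 28.1
```

Call:
{"fn": "send_rows", "kwargs": {
  "targets": "0.003 0.015 0 0 0 1 95;0.006 0.03 0 0 0 1.3 95;0.006 0.03 0.02 0 0 1.3 95;0.006 0.03 0.05 0 0 1.3 95;0.006 0.03 0.075 0 0 1.3 95;0.006 0.03 0.1 0 0 1.3 95;0.006 0.03 0.115 0 0 1.3 95;0.006 0.03 0.115 0 0 1.3 95;0.006 0.03 0.115 0 0 1.3 95"
}}

```text
time_s: 28.82
ee_pos: [471.8, -41.1, 53.6]
ee_rot: [179.9, -0.1, 77.2]
force: [-0.1, -0.4, -0.2]
gripper_width: 86.7
gripper_force: 0.0
```

```bash
python3 -c "
from plate import *
need(471.5,-41,-5,77.3)"
```

```text
shift [-0.     -0.0004  0.0586] turn [ 0.06 -0.08 -0.08] from [471.8 -41.1  53.6] [ 1.7994e+02 -8.0000e-02  7.7220e+01] t 28.8
```

Call:
{"fn": "send_rows", "kwargs": {
  "targets": "0 0 0.008 0 0 0 95;0 0 0.018 0 0 0 95;0 0 0.028 0 0 0 95;0 0 0.036 0 0 0 95;0 0 0.044 0 0 0 95;0 0 0.05 0 0 0 95;0 0 0.05 0 0 0 95"
}}

```text
time_s: 29.4
ee_pos: [471.9, -41.1, 3.2]
ee_rot: [179.9, -0.1, 77.2]
force: [-0.8, 0.2, 0.1]
gripper_width: 86.3
gripper_force: 0.0
```

Call:
{"fn": "send_rows", "kwargs": {
  "targets": "0 0 0.004 0 0 0 95;0 0 0.007 0 0 0 95;0 0 0.0085 0 0 0 95;0 0 0.0085 0 0 0 95"
}}

```text
time_s: 29.73
ee_pos: [472.4, -41.1, -4.6]
ee_rot: [179.8, -0.1, 77.2]
force: [0.7, -0.2, 0.4]
gripper_width: 87.0
gripper_force: 0.0
```

No contact on the way down. Close firmly, then lift.

Call:
{"fn": "send_rows", "kwargs": {
  "targets": "0 0 0 0 0 0 75;0 0 0 0 0 0 55;0 0 0 0 0 0 50;0 0 0 0 0 0 50;0 0 0 0 0 0 50;0 0 0 0 0 0 50;0 0 0 0 0 0 50;0 0 0 0 0 0 50;0 0 0 0 0 0 50;0 0 0 0 0 0 50",
  "grip_force": 55
}}

```text
time_s: 30.57
ee_pos: [472.6, -41.2, -4.3]
ee_rot: [179.8, -0.1, 77.2]
force: [-1.1, -0.1, 2.2]
gripper_width: 59.3
gripper_force: 55.0
```

Call:
{"fn": "send_rows", "kwargs": {
  "targets": "0 0 -0.002 0 0 0 50;0 0 -0.006 0 0 0 50;0 0 -0.015 0 0 0 50;0 0 -0.025 0 0 0 50;0 0 -0.03 0 0 0 50;0 0 -0.03 0 0 0 50"
}}

```text
time_s: 31.07
ee_pos: [473.5, -41.3, 27.0]
ee_rot: [179.7, -0.1, 77.2]
force: [-0.5, -0.2, -1.7]
gripper_width: 59.5
gripper_force: 55.0
```

Call:
{"fn": "send_rows", "kwargs": {
  "targets": "0 0 -0.02 0 0 0 50;0 0 -0.045 0 0 0 50;0 0 -0.07 0 0 0 50;0 0 -0.085 0 0 0 50;0 0 -0.085 0 0 0 50;0 0 -0.085 0 0 0 50"
}}

```text
time_s: 31.57
ee_pos: [472.1, -41.3, 110.7]
ee_rot: [179.8, -0.1, 77.2]
force: [-0.1, -0.2, -1.9]
gripper_width: 59.7
gripper_force: 55.0
```

```bash
python3 -c "
from plate import *
s=env.state();print(s['ee_pos'],s['gripper_width'],s['force'])
f=grab('wrist')
# bore of lifted plate: print vertical profile of brightness around predicted centre
z=s['ee_pos'][2]+40.5
a=np.radians(-12.8);ey=np.array([-np.sin(a),np.cos(a)]);ex=np.array([np.cos(a),np.sin(a)])
g=cv2.cvtColor(f['image'],cv2.COLOR_BGR2GRAY)
for off in range(0,90,4):
  for w in (0,):
    p=s['ee_pos'][:2]+off*ey+w*ex; q=proj(f,[[*p,z]])[0].round().astype(int); print(off,q,f['image'][q[1],q[0]],end=';')
need(415,-41,112,77.2); need(415,-250,112,98)"
```

```text
[472.14525781 -41.27450258 110.67388189] 59.65254173445389 [-0.09391194 -0.19755118 -1.90866784]
0 [325 250] [120 125 136];4 [325 244] [215 223 234];8 [325 237] [107 111 120];12 [325 230] [125 130 142];16 [325 223] [195 205 220];20 [325 216] [159 165 180];24 [325 209] [75 77 83];28 [325 201] [43 44 45];32 [325 194] [44 46 46];36 [325 186] [221 228 238];40 [324 179] [222 229 239];44 [324 171] [223 228 240];48 [324 164] [223 230 240];52 [324 156] [225 232 241];56 [324 148] [226 232 242];60 [324 140] [227 233 243];64 [324 132] [228 233 243];68 [324 123] [228 235 243];72 [324 115] [231 236 243];76 [324 107] [230 236 243];80 [324  98] [102 153 199];84 [324  89] [105 155 198];88 [324  81] [102 153 198];shift [-0.0123 -0.0549 -0.0024] turn [ 0.08 -0.08 -0.03] from [471.2 -41.2 109.7] [ 1.7992e+02 -8.0000e-02  7.7170e+01] t 31.6
shift [-0.2161 -0.0084 -0.0026] turn [  0.1   -0.06 -20.83] from [471.2 -41.2 109.7] [ 1.7992e+02 -8.0000e-02  7.7170e+01] t 31.6
```

Call:
{"fn": "send_rows", "kwargs": {
  "targets": "-0.004 -0.018 0 0 0 0 50;-0.009 -0.037 0 0 0 0 50;-0.0123 -0.05 0 0 0 0 50;-0.03 -0.054 0 0 0 -2 50;-0.06 -0.05 0 0 0 -5 50;-0.09 -0.042 0 0 0 -8 50;-0.12 -0.034 0 0 0 -11 50;-0.15 -0.026 0 0 0 -14 50;-0.18 -0.017 0 0 0 -17 50;-0.216 -0.0084 0 0 0 -20.8 50;-0.216 -0.0084 0 0 0 -20.8 50;-0.216 -0.0084 0 0 0 -20.8 50"
}}

```text
time_s: 32.62
ee_pos: [414.8, -250.8, 108.3]
ee_rot: [180.0, -0.2, 97.7]
force: [0.3, 0.7, -1.2]
gripper_width: 59.1
gripper_force: 55.0
```

```bash
python3 -c "
from plate import *
s=env.state();print(s['gripper_width'],s['force'])
need(430,-414.7,112,98); need(467.8,-414.7,40,98)"
```

```text
59.13488944965031 [ 0.27479251  0.70111669 -1.23371006]
shift [-0.1645 -0.007  -0.0042] turn [ 0.03 -0.17 -0.25] from [ 414.8 -250.8  108.3] [ 1.7997e+02 -1.7000e-01  9.7750e+01] t 32.6
shift [-0.1698  0.0304  0.0678] turn [ 0.03 -0.17 -0.25] from [ 414.8 -250.8  108.3] [ 1.7997e+02 -1.7000e-01  9.7750e+01] t 32.6
```

Call:
{"fn": "send_rows", "kwargs": {
  "targets": "-0.03 -0.001 0 0 0 0 50;-0.065 -0.003 0 0 0 0 50;-0.1 -0.005 0 0 0 0 50;-0.135 -0.003 0 0 0 0 50;-0.16 0.01 0 0 0 0 50;-0.17 0.025 0.01 0 0 0 50;-0.17 0.0304 0.03 0 0 0 50;-0.17 0.0304 0.05 0 0 0 50;-0.17 0.0304 0.068 0 0 0 50;-0.17 0.0304 0.068 0 0 0 50;-0.17 0.0304 0.068 0 0 0 50"
}}

```text
time_s: 33.53
ee_pos: [469.1, -411.8, 40.5]
ee_rot: [180.0, -0.2, 98.0]
force: [-0.1, 0.0, -0.8]
gripper_width: 59.3
gripper_force: 55.0
```

Call:
{"fn": "send_rows", "kwargs": {
  "targets": "0 0 0 0 0 0 50;0 0 0 0 0 0 50"
}}

```text
time_s: 33.7
ee_pos: [470.6, -414.2, 43.6]
ee_rot: [179.7, 0.1, 98.0]
force: [-0.4, -0.7, -1.5]
gripper_width: 59.5
gripper_force: 55.0
```

```bash
python3 -c "
from plate import *
f=grab('wrist','w12.png');trays(f);s=env.state()
im=f['image'];a=np.radians(s['ee_rot'][2]-90);ex=np.array([np.cos(a),np.sin(a)]);ey=np.array([-ex[1],ex[0]])
z=s['ee_pos'][2]+40.5
for off in range(56,100,3):
    q=proj(f,[[*(s['ee_pos'][:2]+off*ey),z]])[0].round().astype(int); print(off,q,im[q[1],q[0]],end=';')
print()
need(467.8,-414.7,-6,98)"
```

```text
tray [320.  97.] cen 455.9 -330.3 rect [ 455.2 -330.3] [75.8  5.8] 8.0
56 [325 148] [222 229 239];59 [325 142] [222 228 238];62 [325 136] [223 230 239];65 [325 130] [223 230 238];68 [325 124] [230 233 239];71 [325 117] [244 240 237];74 [325 111] [245 241 237];77 [325 105] [245 241 238];80 [325  98] [175 106  39];83 [325  92] [74 46 24];86 [325  85] [35 34 38];89 [325  79] [31 31 36];92 [325  72] [125 160 192];95 [325  65] [126 161 188];98 [325  58] [125 156 186];
shift [ 0.0001 -0.0031  0.0497] turn [ 0.28  0.08 -0.02] from [ 470.6 -414.3   43.7] [1.7972e+02 8.0000e-02 9.7980e+01] t 33.8
```

Call:
{"fn": "send_rows", "kwargs": {
  "targets": "0.0005 -0.0033 0.01 0.2 0 0 50;0.0005 -0.0033 0.022 0.2 0 0 50;0.0005 -0.0033 0.033 0.2 0 0 50;0.0005 -0.0033 0.041 0.2 0 0 50;0.0005 -0.0033 0.045 0.2 0 0 50;0.0005 -0.0033 0.047 0.2 0 0 50;0.0005 -0.0033 0.047 0.2 0 0 50;0.0005 -0.0033 0.047 0.2 0 0 50"
}}

```text
time_s: 34.42
ee_pos: [466.9, -414.3, -4.5]
ee_rot: [180.0, 0.0, 98.0]
force: [0.1, 0.3, -1.7]
gripper_width: 59.6
gripper_force: 55.0
```

Call:
{"fn": "send_rows", "kwargs": {
  "targets": "0 0 0.0005 0 0 0 50;0 0 0.001 0 0 0 50;0 0 0.001 0 0 0 50"
}}

```text
time_s: 34.67
ee_pos: [466.8, -414.1, -5.4]
ee_rot: [180.0, 0.0, 98.0]
force: [0.4, 0.1, -1.0]
gripper_width: 59.6
gripper_force: 55.0
```

Call:
{"fn": "send_rows", "kwargs": {
  "targets": "0 0 0.0005 0 0 0 50;0 0 0.0007 0 0 0 50;0 0 0.0007 0 0 0 50"
}}

```text
time_s: 34.92
ee_pos: [466.8, -414.1, -6.2]
ee_rot: [180.0, -0.0, 98.0]
force: [1.4, -0.6, -1.5]
gripper_width: 59.6
gripper_force: 55.0
```

Call:
{"fn": "send_rows", "kwargs": {
  "targets": "0 0 0 0 0 0 75;0 0 0 0 0 0 85;0 0 0 0 0 0 95;0 0 0 0 0 0 95;0 0 0 0 0 0 95;0 0 -0.01 0 0 0 95;0 0 -0.03 0 0 0 95;0 0 -0.06 0 0 0 95;0 0 -0.1 0 0 0 95;0 0 -0.14 0 0 0 95;0 0 -0.18 0 0 0 95;0 0 -0.2 0 0 0 95"
}}

```text
time_s: 35.92
ee_pos: [468.2, -415.5, 200.3]
ee_rot: [179.7, 0.4, 98.0]
force: [1.0, -0.1, 0.6]
gripper_width: 86.9
gripper_force: 0.0
```

```bash
python3 -c "
from plate import *
f=grab('wrist','w13.png');plate(f,(464,-387.5),8,34);trays(f)
s=env.state();print(s['ee_pos'],s['force'],s['gripper_width'])
for yy in (1,-1):
  a=np.radians(8);ey=np.array([-np.sin(a),np.cos(a)])
  for off in range(44,66,2):
    q=proj(f,[[*(np.array([464,-387.5])+yy*off*ey),34]])[0].round().astype(int); print(yy*off,q,f['image'][q[1],q[0]] if 0<=q[1]<400 else '',end=';')
"
```

```text
plate 5951.176566892769 ((463.3904113769531, -388.14324951171875), (60.16847610473633, 102.94440460205078), 7.944585800170898)
tray [324. 144.] cen 464.0 -371.7 rect [ 463.7 -386.6] [ 84.4 120.7] 7.8
[ 469.38060414 -416.52240324  203.01056079] [ 1.50153079 -1.06873883  2.97911696] 86.46319348537986
44 [324 117] [218 224 231];46 [324 116] [218 224 232];48 [324 114] [219 226 232];50 [324 112] [216 222 230];52 [324 110] [165 115  84];54 [324 108] [181 111  47];56 [324 106] [181 110  45];58 [324 104] [180 108  45];60 [324 103] [157  94  39];62 [324 101] [32 28 27];64 [324  99] [36 34 38];-44 [324 194] [141 146 158];-46 [324 195] [145 153 166];-48 [324 197] [153 160 174];-50 [324 198] [152 160 173];-52 [324 200] [144 142 146];-54 [324 202] [106  67  35];-56 [324 203] [62 36 14];-58 [324 205] [17 17 19];-60 [324 206] [19 18 22];-62 [324 208] [21 20 24];-64 [324 210] [32 41 50];
```

Plate seated at (463.4,-388.1), 60×103 mm as seen, with blue floor showing at both ends. Hold still briefly, then hand in.

Call:
{"fn": "send_rows", "kwargs": {
  "targets": "0 0 0 0 0 0 95;0 0 0 0 0 0 95;0 0 0 0 0 0 95;0 0 0 0 0 0 95;0 0 0 0 0 0 95;0 0 0 0 0 0 95"
}}

```text
time_s: 36.47
ee_pos: [466.4, -413.7, 192.4]
ee_rot: [-179.9, -0.1, 98.0]
force: [-1.0, 0.8, 0.1]
gripper_width: 86.5
gripper_force: 0.0
```

```bash
python3 -c "
from h import *
print(env.job_done())"
```

```text
the job is handed in; nothing more can be done
None
```

I laid the knob, washer, adapter and plate in their own cut-outs and handed the job in at about 36 s; camera checks after each release put every part within about 2 mm of its tray's centre, but the hand-in gave no verdict.

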